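Load three battery cells upright into the bay carrier

ROBOT

A 6-joint arm with a two-finger parallel gripper is mounted at the origin on the work surface. World frame = base frame: x ahead of the robot, y to its left, z up, the work surface at z = 0. Lengths are in mm, angles in rad, forces in N, time in s.
With the tool pointing down it reaches from about 400 to 925 mm from the base axis. Payload 12.5 kg.
Tool frame: the origin (TCP) lies midway between the tips of the shut fingers; the grasp point (between the pads) lies 19 mm behind it; z points along the fingers, y is the line along which they close (so a half turn about z gives the same grasp; the last joint's range is limited). The gripper opens to 95 mm and grips with 3 to 60 N. Pads are 20 mm wide; open, the fingers measure 119 mm over their backs; the gripper's body (75 mm by 180 mm) begins 59 mm behind the grasp point.
Start: joints at [-1.3, 0.491, 1.559, -0, 1.092, -0.106], TCP at [229.99, -581.164, 214.661] pointing down, gripper open.
Joint ranges: [-3.1, 3.1], [-0.84, 2.19], [0.05, 2.79], [-1.13, 4.28], [0.06, 2.93], [-2.69, 2.69]. Speed limits (rad/s): [2.22, 2.22, 2.79, 3.14, 3.14, 3.14].

INTERFACE

Orientations are given as [roll, pitch, yaw] about the fixed x, y, z axes, in that order (R = Rz(yaw) Ry(pitch) Rx(roll)).
In Python, from cell import env gives the robot as it stands.
- The arm moves only by the tool carry_out, never from a script. Its argument "series" is a list of rows, each a list of 4 numbers: the shift along the world's x, y, z normalised to -1 to 1, where 1 is 5 cm, then the turn about the world's z normalised to -1 to 1, where 1 is 6 degrees. In form: [[x, y, z, turn], ...]. A call has exactly 5 rows; each row shifts and turns the commanded pose from where the row before left it; what a row does not reach is not made up. A row lasts 1/10 s, in which the tool goes at most 50 mm and 8.59 degrees, less where a joint would pass 70% of its speed; a pose out of reach is approached as far as the arm can. A call with a number of a shift or a turn outside -1 to 1 is refused whole. A call with a gripper value outside its range is refused whole. "fingers" is the closure, from -1 (fully open) to 1 (shut), set as the call begins (left out, the last holds). The fingers move at their own pace and stop on an object; the grip force is fixed at half the most. Time passes only in rows, so rows that do not move let the fingers close, or fill a call up. It gives the time, the measured TCP pose, the force, the opening and the grip force at its end, in the units of the state.
- env.state(): the state, without advancing time (a new reading comes with each control period).
- env.read_camera(name): name is "side" or "top"; returns the picture (400x640x3 uint8, red, green, blue); there is no depth.
- env.calibration(name): a dict with "K" (3x3 intrinsics, pixels), "dist" ([k1, k2, p1, p2, k3] as OpenCV has them; the pictures are not rectified), "pose" (4x4, takes a point from camera to world coordinates). Camera axes: x right, y down, z forward; pixel columns grow to the right and rows downward; lengths in mm; the calibration is good to about 2 mm. A picture is of the moment at which its call begins. calibration takes no time and is no camera call.
- env.job_done(): hands the job in; it is judged then, once.
Trained networks look in the newest picture that a camera, given by its name, has taken for a name from the list of things; names that differ only in an ending like _2 or _b are one class to them, and where a whole thing is asked for, a point or a joint stands for the part that bears it (a point fixed in the world has none). Each returns a list of dicts, best first, with "conf" (0 to 1); they miss things now and then, are a little off and sometimes report something else, mostly with a low value. They report only what shows in the picture. A call takes as long as a camera call. They do not tell look-alikes from the thing itself.
- env.look_for(camera, label): "position" ([row, column] as shares, 0 to 1, of the picture: columns of its width, rows of its height, amid what is visible of it).
The state is a dict: "t": time; "joints": joint angles; "qvel": joint speeds; "tau": joint torques, N m; "eef_pos": TCP position; "tcp_rot": TCP orientation; "ft_force": force on the tool from outside, world axes, zero at the start; "moment": the same for the moment, N m; "opening": opening from 0.0 (shut) to 1.0 (fully open); "grip_force": force on a finger pad.
Only numpy, scipy, OpenCV 4.12 (cv2) and the standard library are available. Lean on these libraries where they do the work, as an engineer would, in place of code of your own. Each camera call takes 0.05 s, during which the arm holds its last target. There are 200 camera calls.

TASK

Load the three battery cells into the metal carrier, one to a bay, each standing straight on its bottom with its terminals up. The long cell is lying down: first stand it on its foot on the bench and let go of it, then take it again from above. Lower every cell to the floor of its bay rather than dropping it in, and leave the multimeter, tape roll and screwdriver where they are.

Things in the scene. Friction and masses are not known exactly. Their poses are not given: they have to be found in the camera images.
- carrier: open-topped aluminium box fixed to the bench, 130 (its x) x 210 (its y) x 125 mm high, split by two full-height walls across into three bays in a row along its y. Each bay is 120 mm (x) by 64 mm (y) inside; floor 5 mm thick, outer walls 5 mm, dividers 4 mm. Origin: centre of its underside; z up
- bay0 (a point): centre of the floor of the carrier's bay at its +y end, 5 mm above the bench; axes as the carrier's. Any cell may go in any bay
- bay1 (a point): the same for the middle bay
- bay2 (a point): the same for the bay at the carrier's -y end
- cradle: low grey rest fixed to the bench, 114 mm long (its x) x 44 mm wide, with two 14 mm wide V supports 90 mm apart centre to centre (tops 29 mm high) on a 4 mm strip; the long cell lies in it, its axis 36 mm above the bench, open to both sides between the supports. Origin: centre of its underside
- long_cell: round battery cell in a grey-blue sleeve with steel ends, diameter 38 mm, body 120 mm long, with a 12 mm thick, 8 mm high brass terminal stud on one end; starts lying in the cradle. Origin: centre of the flat foot face; its x axis runs along the cell from foot to terminal (x up when it stands terminal up); body from x = 0 to 120 mm. About 0.33 kg
- flat_cell: rectangular aluminium battery cell with a grey-blue sleeve, standing on the bench, 30 mm (its x) x 48 mm (its y) x 112 mm high, with two brass terminal blocks 6 mm high on top. Origin: centre of its underside; z towards the terminals. About 0.38 kg
- fat_cell: round battery cell in a grey-blue sleeve, standing on the bench, diameter 46 mm, 105 mm high, with an 18 mm wide, 4 mm high brass terminal on top. Origin: centre of its underside; z towards the terminal. About 0.40 kg
- multimeter: black hand-held meter lying on the bench, 150 (x) x 75 x 36 mm, bystander. Origin: centre of its underside
- tape: roll of clear tape lying flat, 96 mm across, 24 mm high, bystander. Origin: centre of its underside
- driver: black-handled screwdriver lying on the bench, 190 mm long along its x, bystander. Origin: middle of its underside
Not all that is in view belongs to the job. What is shaped like the flat_cell but orange is not meant.

How it is judged:
By the outcome, as a careful person would: the job done as asked, in the order asked, and still so for the second after the job is handed in, with the robot touching nothing.
It also fails if it takes over 72 s, if anything falls off the work surface, if the arm or the gripper's body presses on something with over 40 N, if the wrist force passes 120 N, or if a joint passes its speed limit or range.

## Working session

There is one attempt and no reset: what is moved stays moved. The work goes in short steps, Python scripts to look and compute and a tool call to move; the robot and the scene stay as the last step left them, time stands still between calls to the robot, and variables do not carry over. Pictures are saved under pics/ and viewed, at most 10 in all, crops included, and the job is handed in when it is done.

Besides the shell and the picture viewer there is one more tool, called after "Request:" as a command line: name --pt "numbers of a row" for each row, then --argument value for the rest. carry_out: Moves the arm, as the interface text tells. Its arguments: {"type":"object","properties":{"series":{"type":"array","items":{"type":"array","items":{"type":"number","minimum":-1,"maximum":1}}},"fingers":{"type":"number"}},"required":["series"]}

```bash
ls; mkdir -p pics; python3 - <<'E'
from cell import env
import cv2, numpy as np
for c in ("top","side"):
    im=env.read_camera(c); cv2.imwrite(f"pics/{c}0.png",im[:,:,::-1])
    k=env.calibration(c); print(c,np.round(k["K"],1).tolist(),np.round(k["dist"],4),np.round(k["pose"],3).tolist())
    for l in ("carrier","cradle","long_cell","flat_cell","fat_cell","multimeter","tape","driver"):
        r=env.look_for(c,l); print(l,[(round(d["conf"],2),round(d["position"][1]*640),round(d["position"][0]*400)) for d in r[:3]])
s=env.state(); print({k:(np.round(v,3).tolist()) for k,v in s.items()})
E
```

```text
pics
top [[481.2, 0.0, 324.8], [0.0, 481.2, 199.8], [0.0, 0.0, 1.0]] [0.0197 0.     0.     0.     0.    ] [[0.028, -0.993, 0.115, 425.475], [-0.999, -0.03, -0.012, -1.26], [0.016, -0.115, -0.993, 1330.654], [0.0, 0.0, 0.0, 1.0]]
carrier [(0.58, 420, 214)]
cradle []
long_cell [(0.91, 248, 216)]
flat_cell [(0.77, 200, 136), (0.7, 218, 169)]
fat_cell [(0.88, 310, 175)]
multimeter [(0.89, 259, 123)]
tape [(0.63, 356, 148)]
driver [(0.93, 399, 284)]
side [[493.8, 0.0, 318.7], [0.0, 493.8, 204.1], [0.0, 0.0, 1.0]] [0.031 0.    0.    0.    0.   ] [[-0.772, -0.433, 0.465, -11.971], [-0.636, 0.532, -0.56, 706.621], [-0.005, -0.727, -0.686, 933.283], [0.0, 0.0, 0.0, 1.0]]
carrier [(0.79, 388, 161)]
cradle [(0.58, 291, 273)]
long_cell [(0.9, 287, 265)]
flat_cell [(0.94, 247, 233), (0.59, 223, 255), (0.55, 181, 251)]
fat_cell [(0.9, 288, 200)]
multimeter [(0.73, 212, 220)]
tape [(0.79, 290, 167)]
driver [(0.58, 244, 234)]
{'t': 0.9, 'joints': [-1.3, 0.491, 1.559, 0.0, 1.092, -0.106], 'qvel': [0.0, 0.001, 0.001, -0.002, -0.001, -0.001], 'tau': [-0.001, -61.246, -25.842, 0.069, 0.045, -0.0], 'eef_pos': [229.997, -581.172, 214.693], 'tcp_rot': [3.141, 0.0, 0.377], 'ft_force': [-0.417, 0.255, 0.398], 'moment': [0.039, 0.04, -0.03], 'grip_force': 0.0, 'opening': 0.997}
```

```bash
python3 - <<'E'
import cv2
t=cv2.imread("pics/top0.png"); s=cv2.imread("pics/side0.png")
cv2.imwrite("pics/t1.png",cv2.resize(t[90:310,160:460],(800,587),interpolation=cv2.INTER_CUBIC))
cv2.imwrite("pics/s1.png",cv2.resize(s[110:350,140:460],(800,600),interpolation=cv2.INTER_CUBIC))
E
```

```text
(no output)
```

View pics/t1.png

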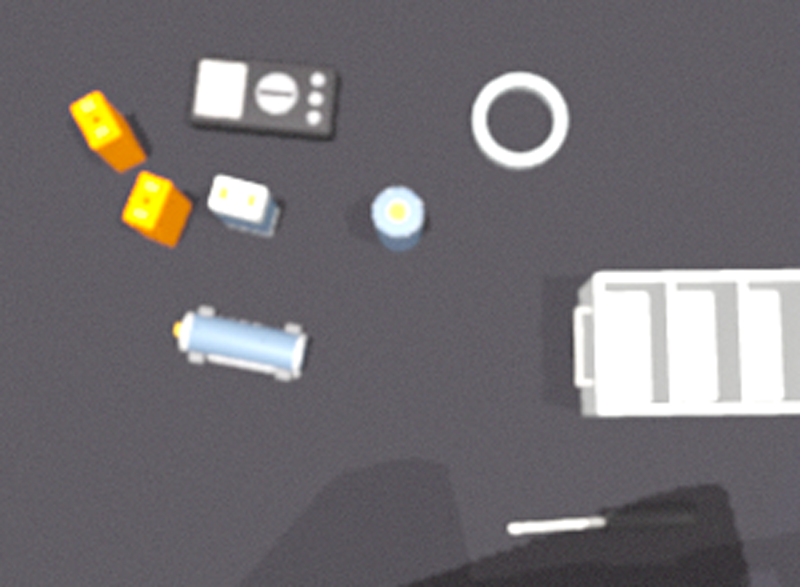

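View pics/s1.png

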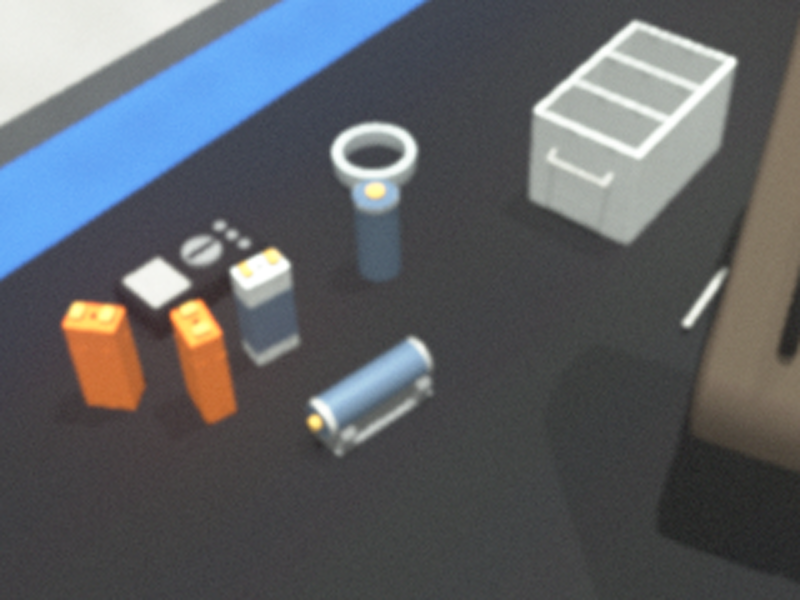

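The top view shows the long cell lying with its terminal at the left (crop 178,330; +y side), the fat cell at (397,211), the flat cell at (237,197) with two orange decoys to its left, and the carrier at lower right. In the side view the carrier has a handle on its +y wall. I'll zoom in to measure.

```bash
cat > h.py <<'E'
from cell import env
import cv2, numpy as np
def ray(c,px):
    k=env.calibration(c); P=np.array(k["pose"]); 
    u=cv2.undistortPoints(np.array([[px]],float),np.array(k["K"]),np.array(k["dist"]))[0,0]
    return P[:3,3],P[:3,:3]@np.array([u[0],u[1],1.])
def w(c,px,z):
    o,d=ray(c,px); return (o+d*(z-o[2])/d[2]).round(1)
def pix(c,p):
    k=env.calibration(c); T=np.linalg.inv(np.array(k["pose"]))
    return cv2.projectPoints(np.array([p],float),cv2.Rodrigues(T[:3,:3])[0],T[:3,3],np.array(k["K"]),np.array(k["dist"]))[0][0,0].round(1)
def crop(c,x,y,wd,ht,s,name=None,im=None):
    im=env.read_camera(c)[:,:,::-1] if im is None else im
    o=cv2.resize(im[y:y+ht,x:x+wd],None,fx=s,fy=s,interpolation=cv2.INTER_CUBIC)
    if name: cv2.imwrite(f"pics/{name}.png",o)
    return o
E
python3 - <<'E'
from h import *
t=cv2.imread("pics/top0.png")
a=crop("top",225,150,100,100,4,im=t); b=crop("top",370,170,100,100,4,im=t); cv2.imwrite("pics/t2.png",np.hstack([a,b]))
c=lambda x,y:(160+x/2.667-.5+.2,90+y/2.667-.5+.2)
print("flat",w("top",c(237,197),118),"fat",w("top",c(397,211),109))
print("long",w("top",c(187,331),36),w("top",c(303,356),36))
print("orange",w("top",c(157,192),112),"orange2",w("top",c(95,115),112),"tape",w("top",c(520,120),24),"meter",w("top",c(265,97),36))
print("rim",w("top",c(597,271),125),w("top",c(592,414),125))
s=lambda x,y:(140+x/2.5-.3,110+y/2.5-.3)
print("side flat",w("side",s(258,263),118),"fat",w("side",s(375,190),109))
for n,p in dict(rimA=(537,110),rimB=(638,153),rimC=(733,63),rimD=(637,24)).items(): print(n,w("side",s(*p),125))
E
```

```text
flat [653.3 181.  118. ] fat [646.1  27.8 109. ]
long [530.  237.1  36. ] [508.2 119.5  36. ]
orange [656.8 258.6 112. ] orange2 [730.4 322.1 112. ] tape [761.5 -95.1  24. ] meter [774.1 169.3  36. ]
rim [ 591.4 -164.1  125. ] [ 456.1 -161.3  125. ]
side flat [655.1 182.8 118. ] fat [646.6  28.2 109. ]
rimA [ 586.2 -164.7  125. ]
rimB [ 463.  -171.9  125. ]
rimC [ 467.5 -371.2  125. ]
rimD [ 593.2 -369.4  125. ]
```

View pics/t2.png

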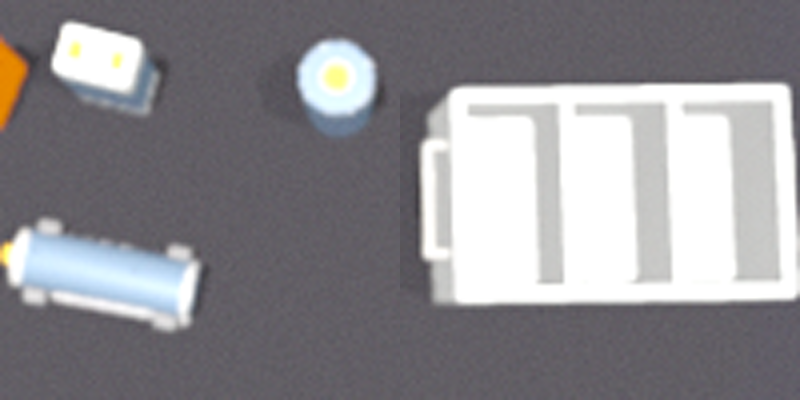

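```bash
python3 - <<'E'
from h import *
L=lambda x,y:(225+x/4-.4,150+y/4-.4)
R=lambda x,y:(370+(x-400)/4-.4,170+y/4-.4)
C=np.array([w("top",R(*p),125)[:2] for p in ((449,88),(791,86),(797,299),(455,302))]); print(C.tolist(),C.mean(0))
print("yaw",np.degrees(np.arctan2(*( (C[0]+C[3]-C[1]-C[2])*[-1,1]))) ,cv2.minAreaRect(C.astype(np.float32)))
A=w("top",L(41.5,262),29);B=w("top",L(172,287),29);print("cradle sup",A,B,(A+B)/2,np.linalg.norm(A-B),np.degrees(np.arctan2(*(A-B)[[1,0]])))
for n,p in dict(term=(16,255),foot=(192,291),stud=(5,253)).items(): print(n,w("top",L(*p),36))
q=[w("top",L(*p),118) for p in ((75,50),(117,61))];print("flat terms",q,np.degrees(np.arctan2(*(q[0]-q[1])[[1,0]])))
q=[w("top",L(*p),112) for p in ((67,22),(143,37),(137,90),(57,77))];print("flat corners",np.array(q)[:,:2].tolist(),np.mean(q,0),cv2.minAreaRect(np.array(q,np.float32)[:,:2]))
print("fat",w("top",L(337,77),109),w("top",L(338,79),105))
print("orange right corner",w("top",L(27,70),112))
E
```

```text
[[590.5, -159.8], [598.4, -376.7], [464.0, -379.6], [455.8, -165.5]] [ 527.175 -270.4  ]
yaw 2.1392884980829163 ((527.0855712890625, -270.7035827636719), (134.81825256347656, 217.0438690185547), 2.0859291553497314)
cradle sup [527.5 224.4  29. ] [513.2 135.7  29. ] [520.35 180.05  29.  ] 89.84531150816943 80.84171475630704
term [531.2 240.5  36. ]
foot [510.4 121.5  36. ]
stud [532.3 247.9  36. ]
flat terms [array([656.7, 194.4, 118. ]), array([650.4, 167.4, 118. ])] 76.86597769360354Traceback (most recent call last):
  File "<stdin>", line 9, in <module>
cv2.error: OpenCV(4.12.0) /io/opencv/modules/imgproc/src/convhull.cpp:143: error: (-215:Assertion failed) total >= 0 && (depth == CV_32F || depth == CV_32S) in function 'convexHull'
```

Request:
carry_out --pt "0.4 0.9 0 0.65" --pt "0.4 0.9 0 0.65" --pt "0.4 0.9 0 0.65" --pt "0.4 0.9 0 0.65" --pt "0.4 0.9 0 0.65" --fingers -1

```text
t: 1.4
eef_pos: [330.4, -354.4, 214.8]
tcp_rot: [3.141, -0.0, 0.719]
ft_force: [1.0, -0.6, -0.0]
opening: 1.001
grip_force: 0.0
```

Request:
carry_out --pt "0.35 0.9 0 0.65" --pt "0.35 0.9 0 0.65" --pt "0.35 0.9 0 0.65" --pt "0.35 0.9 0 0.65" --pt "0.35 0.9 0 0.65"

```text
t: 1.9
eef_pos: [417.9, -129.3, 215.0]
tcp_rot: [3.141, -0.0, 1.06]
ft_force: [-0.0, -0.9, 0.0]
opening: 0.997
grip_force: 0.0
```

Request:
carry_out --pt "0.3 0.9 0 0.65" --pt "0.3 0.9 0 0.65" --pt "0.3 0.9 0 0.65" --pt "0.3 0.9 0 0.65" --pt "0.3 0.9 0 0.65"

```text
t: 2.4
eef_pos: [492.8, 95.9, 214.9]
tcp_rot: [3.141, -0.0, 1.401]
ft_force: [0.7, -0.8, 0.6]
opening: 0.996
grip_force: 0.0
```

Request:
carry_out --pt "0.2 0.7 0 0.09" --pt "0.2 0.7 0 0" --pt "0.22 0.73 0 0" --pt "0 0 -1 0" --pt "0 0 -1 0"

```text
t: 2.9
eef_pos: [524.1, 201.7, 114.3]
tcp_rot: [3.138, -0.001, 1.409]
ft_force: [1.2, -0.9, -1.2]
opening: 1.0
grip_force: 0.0
```

Request:
carry_out --pt "0 0 -0.8 0" --pt "0 0 -0.6 0" --pt "0 0 -0.4 0" --pt "0 0 -0.16 0" --pt "0 0 0 0"

```text
t: 3.4
eef_pos: [523.3, 200.3, 16.1]
tcp_rot: [-3.14, 0.001, 1.407]
ft_force: [0.3, 0.7, 0.4]
opening: 0.998
grip_force: 0.0
```

Request:
carry_out --pt "0 0 0 0" --pt "0 0 0 0" --pt "0 0 0 0" --pt "0 0 0 0" --pt "0 0 0 0" --fingers 1

```text
t: 3.9
eef_pos: [523.6, 200.4, 17.1]
tcp_rot: [3.141, -0.0, 1.407]
ft_force: [-0.4, -0.4, -0.0]
opening: 0.637
grip_force: 0.0
```

Request:
carry_out --pt "0 0 0 0" --pt "0 0 0 0" --pt "0 0 0 0" --pt "0 0 0 0" --pt "0 0 0 0"

```text
t: 4.4
eef_pos: [524.3, 200.4, 16.9]
tcp_rot: [3.14, -0.001, 1.407]
ft_force: [5.4, -1.2, -0.7]
opening: 0.392
grip_force: 30.0
```

Request:
carry_out --pt "0 0 0.2 0" --pt "0 0 0.6 0" --pt "0 0 1 0" --pt "0 0 0.6 0" --pt "0 0 0 0"

```text
t: 4.9
eef_pos: [524.3, 200.8, 140.6]
tcp_rot: [3.137, -0.002, 1.407]
ft_force: [-0.7, -1.0, -3.8]
opening: 0.394
grip_force: 30.0
```

```bash
python3 - <<'E'
from h import *
a=crop("side",200,160,160,150,2.5);b=crop("top",200,140,160,150,2.5)
cv2.imwrite("pics/l1.png",np.hstack([a,b])); s=env.state(); print(s["ft_force"],s["moment"],s["eef_pos"],s["opening"],s["grip_force"])
E
```

```text
[-0.70165183  0.2884193  -3.83451704] [ 0.03563928 -0.12678627 -0.04752822] [522.69513553 200.2808358  136.52703487] 0.395410264770695 29.99934285879135
```

View pics/l1.png

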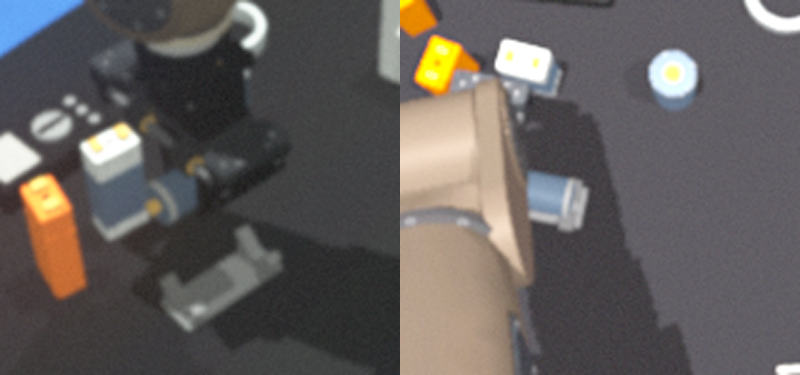

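The cell is held about level: 30 N of grip does not let it pivot under gravity (side panel, terminal at 153,207). I'll use the rim of the carrier's -x wall as a fixed ledge to turn it upright in the fingers.

Request:
carry_out --pt "-0.13 -0.63 0.4 -0.88" --pt "-0.13 -0.63 0.2 -0.88" --pt "-0.13 -0.63 0 -0.88" --pt "-0.13 -0.63 0 -0.88" --pt "-0.13 -0.63 0 -0.88"

```text
t: 5.5
eef_pos: [489.4, 41.8, 164.8]
tcp_rot: [-3.138, 0.002, 0.943]
ft_force: [-0.5, -0.9, -2.5]
opening: 0.393
grip_force: 30.0
```

Request:
carry_out --pt "-0.13 -0.63 0 -0.88" --pt "-0.13 -0.63 0 -0.88" --pt "-0.13 -0.63 0 -0.88" --pt "-0.13 -0.63 0 -0.88" --pt "-0.13 -0.63 0 -0.88"

```text
t: 6.0
eef_pos: [457.0, -115.4, 164.8]
tcp_rot: [-3.139, 0.003, 0.482]
ft_force: [0.4, 0.7, -2.6]
opening: 0.394
grip_force: 30.0
```

Request:
carry_out --pt "-0.13 -0.63 0 -0.88" --pt "-0.13 -0.63 0 -0.88" --pt "-0.13 -0.63 0 -0.88" --pt "-0.13 -0.63 0 -0.78" --pt "-0.13 -0.6 0 0"

```text
t: 6.5
eef_pos: [424.7, -271.3, 164.6]
tcp_rot: [-3.139, 0.003, 0.124]
ft_force: [0.8, 0.5, -3.1]
opening: 0.394
grip_force: 30.0
```

```bash
python3 - <<'E'
from h import *
a=crop("side",300,110,200,200,2);b=crop("top",340,150,200,200,2)
cv2.imwrite("pics/l2.png",np.hstack([a,b])); s=env.state(); print(s["ft_force"],s["moment"],s["eef_pos"],s["tcp_rot"],pix("side",[462,-270,125]),pix("side",[425,-270,158]),pix("top",[462,-270,125]))
E
```

```text
[ 1.39374346  0.77065284 -3.19121194] [ 0.05218534 -0.09137862 -0.03096554] [ 424.69609824 -272.93010094  164.58363947] [-3.13953538e+00  2.45042263e-03  1.24647758e-01] [415.4 152.9] [429.5 148.2] [425.1 243.8]
```

View pics/l2.png

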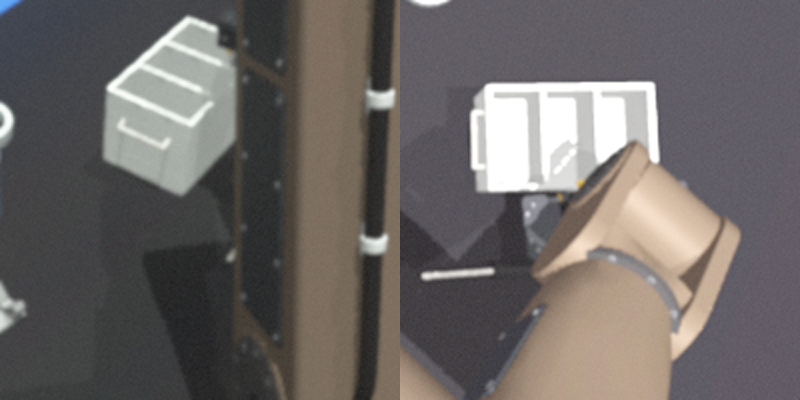

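Request:
carry_out --pt "0 0 -0.3 -0.5" --pt "0 0 -0.2 -0.35" --pt "0 0 -0.12 0" --pt "0 0 -0.06 0" --pt "0 0 0 0"

```text
t: 7.1
eef_pos: [425.8, -270.2, 132.0]
tcp_rot: [-3.141, 0.001, 0.04]
ft_force: [-0.3, 0.0, -3.2]
opening: 0.393
grip_force: 30.0
```

Request:
carry_out --pt "0 0 -0.08 0" --pt "0 0 -0.08 0" --pt "0 0 -0.08 0" --pt "0 0 -0.08 0" --pt "0 0 -0.04 0"

```text
t: 7.6
eef_pos: [425.4, -270.6, 114.5]
tcp_rot: [-3.141, 0.001, 0.039]
ft_force: [-5.9, -0.5, 3.2]
opening: 0.393
grip_force: 30.0
```

Request:
carry_out --pt "0 0 -0.08 0" --pt "0 0 -0.08 0" --pt "0 0 -0.08 0" --pt "0 0 -0.06 0" --pt "0.02 0 -0.05 0"

```text
t: 8.1
eef_pos: [426.7, -270.6, 97.0]
tcp_rot: [-3.141, 0.001, 0.039]
ft_force: [-5.7, -0.7, 2.2]
opening: 0.398
grip_force: 30.0
```

Request:
carry_out --pt "0.03 0 -0.06 0" --pt "0.03 0 -0.06 0" --pt "0.03 0 -0.06 0" --pt "0.03 0 -0.06 0" --pt "0.03 0 -0.04 0"

```text
t: 8.6
eef_pos: [434.2, -270.4, 83.1]
tcp_rot: [-3.141, 0.001, 0.039]
ft_force: [-8.1, 1.9, 7.5]
opening: 0.392
grip_force: 30.0
```

```bash
python3 - <<'E'
from h import *
b=crop("top",380,160,100,100,6,"l3"); s=env.state(); print(s["ft_force"],s["moment"],s["eef_pos"])
E
```

```text
[-5.11731654  0.96091235  6.19965721] [0.16221971 0.49717965 0.02961534] [ 434.36508358 -270.44738825   82.94170731]
```

Request:
carry_out --pt "0.04 0 -0.05 0" --pt "0.04 0 -0.05 0" --pt "0.04 0 -0.04 0" --pt "0.04 0 -0.02 0" --pt "0.02 0 0 0"

```text
t: 9.15
eef_pos: [442.1, -270.1, 75.0]
tcp_rot: [-3.14, 0.003, 0.039]
ft_force: [-14.8, -1.8, 7.2]
opening: 0.399
grip_force: 30.0
```

```bash
python3 - <<'E'
from h import *
a=crop("side",300,100,150,200,2.6);b=crop("top",380,160,100,130,4); 
cv2.imwrite("pics/l4.png",np.hstack([a,b])); s=env.state(); print(s["ft_force"],s["moment"],s["eef_pos"])
E
```

```text
[-1.29712238e+01  1.08303799e-02  6.56671881e+00] [0.10785086 1.58227898 0.04507693] [ 442.09853683 -270.09806868   75.00351444]
```

View pics/l4.png

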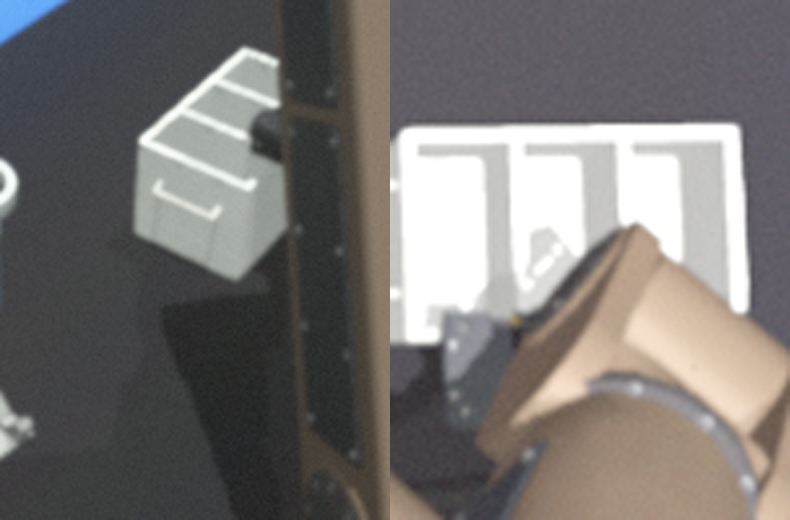

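Request:
carry_out --pt "-0.4 0 0 0" --pt "-0.3 0.4 0.2 0" --pt "0 0.9 0.2 0" --pt "0.2 0.9 0 0" --pt "0.4 0.8 0 0"

```text
t: 9.75
eef_pos: [438.0, -119.1, 95.3]
tcp_rot: [3.142, -0.0, 0.037]
ft_force: [0.5, -1.1, -3.5]
opening: 0.396
grip_force: 30.0
```

Request:
carry_out --pt "0.4 0.7 0 0" --pt "0.4 0.5 0 0" --pt "0.4 0.3 0 0" --pt "0 0 0 0" --pt "0 0 0 0"

```text
t: 10.25
eef_pos: [498.4, -45.3, 94.7]
tcp_rot: [-3.142, 0.0, 0.04]
ft_force: [-0.5, 0.1, -3.8]
opening: 0.393
grip_force: 30.0
```

```bash
python3 - <<'E'
from h import *
s=env.state(); p=s["eef_pos"]; print(s["ft_force"],s["moment"],p); u=pix("side",p); print(u)
x,y=int(u[0])-75,int(u[1])-90
a=crop("side",x,y,150,150,4,"l5"); print(x,y)
for d in (45,0,-30,-60,-83): print(d,pix("side",[p[0],p[1],p[2]+19+d])-[x,y])
E
```

```text
[-0.47490655  0.12329797 -3.79963969] [-0.00707124 -0.01532164 -0.01673495] [498.43874436 -45.30525595  94.73978999]
[353.8 199.7]
278 109
45 [77.  71.2]
0 [76.2 85. ]
-30 [75.6 93.9]
-60 [ 75.1 102.4]
-83 [ 74.7 108.8]
```

View pics/l5.png

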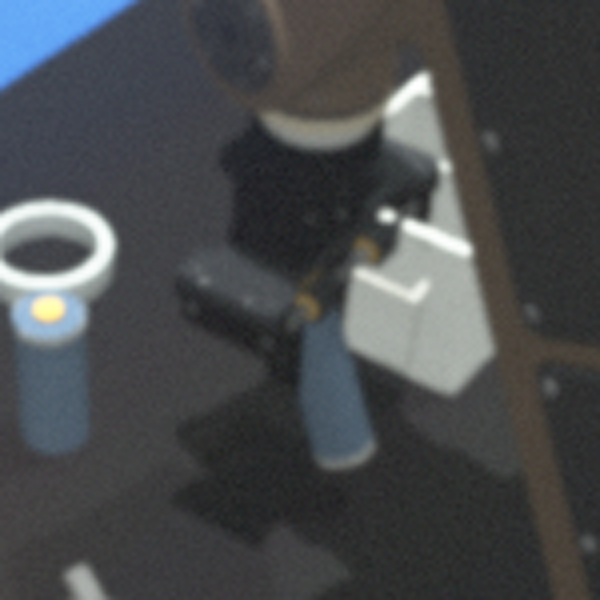

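The side picture shows the long cell foot-down in the fingers, grip at (305,340), foot at (345,455), about 18° short of vertical with the foot toward the robot. I'll touch the foot edge on the bench and drag towards -x to right it.

Request:
carry_out --pt "0 0 -0.3 0" --pt "0 0 -0.2 0" --pt "0 0 -0.06 0" --pt "0 0 -0.02 0" --pt "0 0 0 0"

```text
t: 10.8
eef_pos: [498.5, -45.9, 66.3]
tcp_rot: [3.142, 0.0, 0.038]
ft_force: [0.7, 0.4, -3.3]
opening: 0.394
grip_force: 30.0
```

Request:
carry_out --pt "0 0 -0.02 0" --pt "0 0 -0.02 0" --pt "0 0 -0.02 0" --pt "0 0 0 0" --pt "0 0 0 0"

```text
t: 11.3
eef_pos: [498.5, -45.6, 63.2]
tcp_rot: [3.141, -0.0, 0.039]
ft_force: [0.6, -0.7, -4.1]
opening: 0.397
grip_force: 30.0
```

Request:
carry_out --pt "0 0 -0.02 0" --pt "0 0 -0.02 0" --pt "0 0 0 0" --pt "0 0 0 0" --pt "0 0 0 0"

```text
t: 11.8
eef_pos: [498.5, -45.7, 61.2]
tcp_rot: [3.141, -0.0, 0.039]
ft_force: [-0.5, -0.0, -3.3]
opening: 0.397
grip_force: 30.0
```

Request:
carry_out --pt "0 0 -0.02 0" --pt "0 0 -0.02 0" --pt "0 0 0 0" --pt "0 0 0 0" --pt "0 0 0 0"

```text
t: 12.3
eef_pos: [498.9, -45.7, 59.8]
tcp_rot: [3.141, -0.001, 0.039]
ft_force: [-1.2, 0.6, 8.4]
opening: 0.395
grip_force: 30.0
```

Request:
carry_out --pt "-0.08 0 0 0" --pt "-0.08 0 0 0" --pt "-0.08 0 0 0" --pt "0 0 0 0" --pt "0 0 0 0"

```text
t: 12.8
eef_pos: [487.4, -46.0, 59.9]
tcp_rot: [3.141, -0.003, 0.039]
ft_force: [2.7, -1.3, 7.1]
opening: 0.395
grip_force: 30.0
```

```bash
python3 - <<'E'
from h import *
s=env.state(); p=s["eef_pos"]; print(s["ft_force"],s["moment"],p); u=pix("side",p)
x,y=int(u[0])-60,int(u[1])-70
a=crop("side",x,y,120,120,5,"l6")
for d in (0,-78): print(d,5*(pix("side",[p[0],p[1],p[2]+19+d])-[x,y]))
E
```

```text
[ 2.66606385 -1.28990209  7.1210556 ] [-0.18953664 -0.3264537  -0.01450792] [487.39304691 -45.99479136  59.88319007]
0 [306. 325.]
-78 [299. 433.]
```

View pics/l6.png

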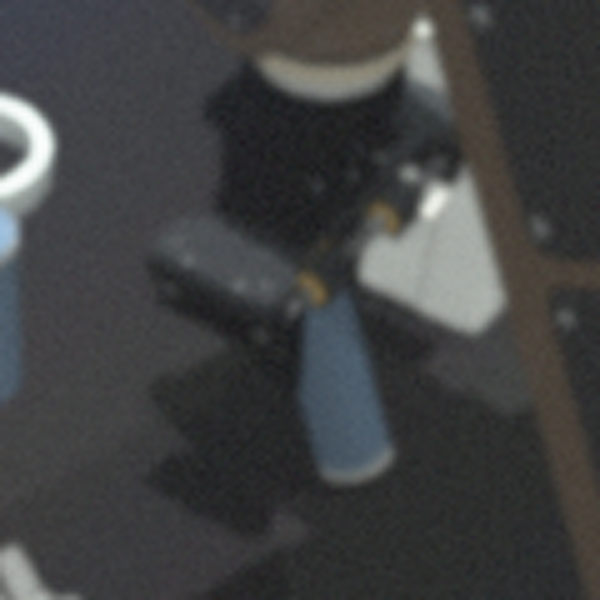

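The tilt has dropped to about 10° but the cell sits off-centre in the pads. I'll push the foot against the carrier's +x wall from outside; flush against that wall means vertical.

Request:
carry_out --pt "0 0 0.3 0" --pt "0.8 -0.4 0 0" --pt "0.8 -0.4 0 0" --pt "0.8 -0.4 0 0" --pt "0.8 -0.5 0 0"

```text
t: 13.35
eef_pos: [647.4, -131.0, 73.8]
tcp_rot: [-3.141, 0.001, 0.039]
ft_force: [0.6, 0.2, -4.0]
opening: 0.392
grip_force: 30.0
```

Request:
carry_out --pt "0.16 -0.9 0 0" --pt "0 -0.9 0 0" --pt "0 -0.6 0 0" --pt "0 -0.2 0 0" --pt "0 0 -0.1 0"

```text
t: 13.85
eef_pos: [654.1, -261.8, 68.8]
tcp_rot: [3.142, 0.0, 0.037]
ft_force: [-0.4, 0.3, -3.7]
opening: 0.397
grip_force: 30.0
```

Request:
carry_out --pt "-0.1 0 0 0" --pt "-0.1 0 0 0" --pt "-0.1 0 0 0" --pt "-0.06 0 0 0" --pt "-0.06 0 0 0"

```text
t: 14.35
eef_pos: [636.2, -259.7, 71.4]
tcp_rot: [3.139, -0.007, 0.039]
ft_force: [11.9, 2.6, 5.0]
opening: 0.399
grip_force: 30.0
```

Request:
carry_out --pt "-0.05 0 0 0" --pt "-0.05 0 0 0" --pt "-0.05 0 0 0" --pt "0 0 0 0" --pt "0 0 0 0"

```text
t: 14.85
eef_pos: [628.9, -260.2, 71.6]
tcp_rot: [3.138, -0.008, 0.04]
ft_force: [10.2, -0.5, 2.8]
opening: 0.398
grip_force: 30.0
```

```bash
python3 - <<'E'
from h import *
s=env.state(); p=s["eef_pos"]; print(s["ft_force"],s["moment"],p); u=pix("side",p)
print(u)
x,y=int(u[0])-70,int(u[1])-60
a=crop("side",x,y,130,110,5,"l7")
for d in (0,-78): print(d,5*(pix("side",[p[0],p[1],p[2]+19+d])-[x,y]))
E
```

```text
[10.24358135 -0.47372299  2.82258589] [ 0.03794988 -2.19101364 -0.01395863] [ 628.87068897 -260.17884905   71.56230643]
[361.4 147.1]
0 [354.  273.5]
-78 [346.5 380.5]
```

View pics/l7.png

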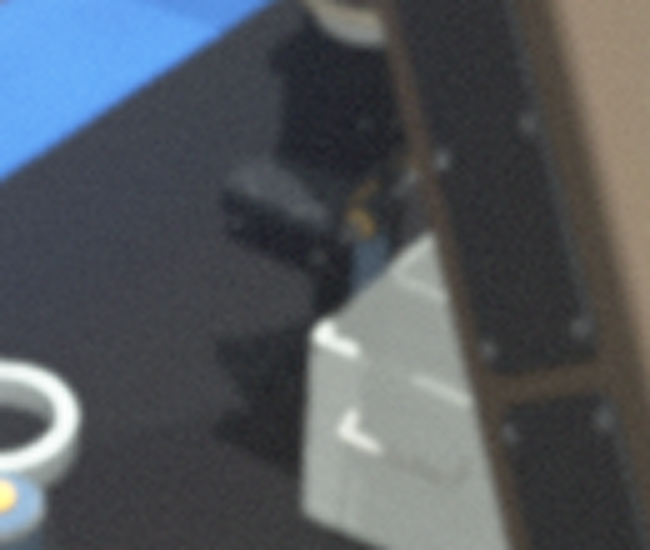

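Request:
carry_out --pt "-0.05 0 0 0" --pt "-0.05 0 0 0" --pt "-0.02 0 0 0" --pt "0 0 0 0" --pt "0 0 0 0"

```text
t: 15.4
eef_pos: [622.9, -260.3, 71.6]
tcp_rot: [3.138, -0.008, 0.04]
ft_force: [9.9, 0.2, 3.1]
opening: 0.395
grip_force: 30.0
```

Request:
carry_out --pt "-0.04 0 0 0" --pt "-0.04 0 0 0" --pt "0 0 0 0" --pt "0 0 0 0" --pt "0 0 0 0"

```text
t: 15.9
eef_pos: [618.7, -260.3, 71.4]
tcp_rot: [3.138, -0.007, 0.04]
ft_force: [8.2, -0.2, 3.0]
opening: 0.396
grip_force: 30.0
```

Request:
carry_out --pt "-0.03 0 0 0" --pt "-0.03 0 0 0" --pt "0 0 0 0" --pt "0 0 0 0" --pt "0 0 0 0"

```text
t: 16.4
eef_pos: [615.8, -260.3, 71.5]
tcp_rot: [3.138, -0.007, 0.04]
ft_force: [9.0, -0.9, 3.3]
opening: 0.392
grip_force: 30.0
```

Request:
carry_out --pt "-0.03 0 0 0" --pt "-0.03 0 0 0" --pt "0 0 0 0" --pt "0 0 0 0" --pt "0 0 0 0"

```text
t: 16.9
eef_pos: [612.8, -260.4, 71.4]
tcp_rot: [3.138, -0.007, 0.04]
ft_force: [9.4, -0.3, 3.5]
opening: 0.397
grip_force: 30.0
```

Request:
carry_out --pt "0.4 0.2 0.1 0" --pt "0.3 0.8 0.2 0" --pt "-0.1 0.9 0 0" --pt "-0.4 0.8 0 0" --pt "-0.7 0.6 0 0"

```text
t: 17.4
eef_pos: [584.7, -92.4, 84.4]
tcp_rot: [3.141, -0.001, 0.041]
ft_force: [0.8, -0.1, -3.4]
opening: 0.397
grip_force: 30.0
```

Request:
carry_out --pt "-0.8 0.5 0 0" --pt "-0.6 0.3 0 0" --pt "-0.4 0.2 0 0" --pt "0 0 0 0" --pt "0 0 0 0"

```text
t: 17.9
eef_pos: [495.2, -45.1, 84.8]
tcp_rot: [3.141, -0.001, 0.04]
ft_force: [0.5, 0.6, -3.5]
opening: 0.393
grip_force: 30.0
```

```bash
cat > tilt.py <<'E'
from h import *
def run(name):
    s=env.state(); p=np.array(s["eef_pos"]); print(s["ft_force"].round(1) if hasattr(s["ft_force"],'round') else s["ft_force"],p.round(1),s["tcp_rot"])
    im=env.read_camera("side")[:,:,::-1].copy(); cv2.imwrite(f"pics/{name}.png",im)
    g=p+[0,0,19]; u=pix("side",g); f=pix("side",g-[0,0,78]); print("grip px",u,"vertical foot px",f)
    x,y=int(u[0])-30,int(u[1])-10; c=im[y:y+60,x:x+60].astype(int)
    m=((c[:,:,0]-c[:,:,2])>12)
    n,lab,st,ce=cv2.connectedComponentsWithStats(m.astype(np.uint8)); i=1+st[1:,4].argmax(); print(st[i],ce[i]+[x,y])
    for r in range(st[i][1],st[i][1]+st[i][3],3):
        k=np.where(lab[r]==i)[0]; print(r+y,k.min()+x,k.max()+x,(k.min()+k.max())/2+x)
if __name__=="__main__":
    import sys; run(sys.argv[1])
E
python3 tilt.py l8
```

```text
[ 0.5  0.6 -3.5] [495.2 -45.1  84.8] [ 3.14109985e+00 -1.35054516e-03  3.98338445e-02]
grip px [355.  197.6] vertical foot px [353.6 219.7]
[ 21   6  16  31 336] [355.00892857 210.25      ]
193 359 360 359.5
196 354 361 357.5
199 354 361 357.5
202 354 361 357.5
205 354 361 357.5
208 348 361 354.5
211 347 361 354.0
214 346 361 353.5
217 346 361 353.5
220 347 361 354.0
223 351 356 353.5
```

Numerically the cell is now vertical within about 2°: its right edge stays at column 361 and the foot is centred at 353.5, against 353.6 predicted. I'll lower it to the bench.

Request:
carry_out --pt "0 0 -0.2 0" --pt "0 0 -0.12 0" --pt "0 0 -0.06 0" --pt "0 0 -0.02 0" --pt "0 0 0 0"

```text
t: 18.45
eef_pos: [495.0, -45.7, 63.8]
tcp_rot: [-3.142, 0.001, 0.038]
ft_force: [-0.1, 0.3, -3.1]
opening: 0.396
grip_force: 30.0
```

Request:
carry_out --pt "0 0 -0.02 0" --pt "0 0 -0.02 0" --pt "0 0 -0.02 0" --pt "0 0 0 0" --pt "0 0 0 0"

```text
t: 18.95
eef_pos: [495.0, -45.7, 61.2]
tcp_rot: [3.141, -0.0, 0.039]
ft_force: [-0.7, -0.1, -3.7]
opening: 0.399
grip_force: 30.0
```

Request:
carry_out --pt "0 0 -0.02 0" --pt "0 0 -0.02 0" --pt "0 0 0 0" --pt "0 0 0 0" --pt "0 0 0 0"

```text
t: 19.45
eef_pos: [495.1, -45.7, 59.6]
tcp_rot: [3.141, -0.001, 0.039]
ft_force: [-1.6, 0.2, 6.2]
opening: 0.394
grip_force: 30.0
```

Request:
carry_out --pt "0 0 -0.02 0" --pt "0 0 -0.01 0" --pt "0 0 0 0" --pt "0 0 0 0" --pt "0 0 0 0"

```text
t: 19.95
eef_pos: [495.3, -45.7, 59.4]
tcp_rot: [3.141, -0.002, 0.039]
ft_force: [-6.5, 1.1, 26.0]
opening: 0.396
grip_force: 30.0
```

Request:
carry_out --pt "0 0 0.02 0" --pt "0 0 0.01 0" --pt "0 0 0 0" --pt "0 0 0 0" --pt "0 0 0 0"

```text
t: 20.45
eef_pos: [495.1, -45.7, 59.6]
tcp_rot: [3.141, -0.001, 0.038]
ft_force: [-1.6, 1.0, 10.2]
opening: 0.398
grip_force: 30.0
```

Request:
carry_out --pt "0 0 0 0" --pt "0 0 0 0" --pt "0 0 0 0" --pt "0 0 0 0" --pt "0 0 0 0" --fingers -0.4

```text
t: 20.95
eef_pos: [495.0, -45.7, 59.1]
tcp_rot: [3.142, 0.0, 0.039]
ft_force: [-0.3, -0.2, -0.1]
opening: 0.69
grip_force: 0.0
```

```bash
python3 tilt.py l9
```

```text
[-0.3 -0.2 -0.1] [495.  -45.7  59.1] [3.14154442e+00 1.59096610e-04 3.85851805e-02]
grip px [354.7 205. ] vertical foot px [353.4 226.6]
[ 23   4  16  32 364] [355.55769231 216.27197802]
199 360 362 361.0
202 357 362 359.5
205 352 362 357.0
208 351 362 356.5
211 351 362 356.5
214 350 361 355.5
217 350 362 356.0
220 347 361 354.0
223 347 361 354.0
226 347 361 354.0
229 349 359 354.0
```

Request:
carry_out --pt "0 0 0.2 0" --pt "0 0 0.6 0" --pt "0 0 1 0" --pt "0 0 0.6 1" --pt "0 0 0 1"

```text
t: 21.5
eef_pos: [496.5, -46.0, 183.9]
tcp_rot: [3.138, -0.007, 0.252]
ft_force: [0.1, 0.3, -0.4]
opening: 0.701
grip_force: 0.0
```

Request:
carry_out --pt "0 0 0 1" --pt "0 0 0 1" --pt "0 0 0 1" --pt "0 0 0 1" --pt "0 0 0 1"

```text
t: 22.0
eef_pos: [494.9, -45.6, 179.9]
tcp_rot: [3.141, -0.0, 0.776]
ft_force: [0.0, -0.2, 0.6]
opening: 0.702
grip_force: 0.0
```

Request:
carry_out --pt "0 0 0 1" --pt "0 0 0 1" --pt "0 0 0 1" --pt "0 0 0 1" --pt "0 0 0 1"

```text
t: 22.5
eef_pos: [494.9, -45.6, 179.9]
tcp_rot: [3.141, -0.0, 1.3]
ft_force: [-0.4, -1.1, -0.2]
opening: 0.7
grip_force: 0.0
```

Request:
carry_out --pt "0 0 0 1" --pt "0 0 0 1" --pt "0 0 0 1" --pt "0 0 0 0" --pt "0 0 0 0"

```text
t: 23.0
eef_pos: [495.0, -45.7, 179.6]
tcp_rot: [3.141, 0.0, 1.606]
ft_force: [0.5, -0.3, 1.2]
opening: 0.698
grip_force: 0.0
```

```bash
python3 - <<'E'
from h import *
s=env.state(); print(s["eef_pos"],s["tcp_rot"])
im=env.read_camera("side")[:,:,::-1].copy(); cv2.imwrite("pics/s9.png",im)
print(env.look_for("side","long_cell")[:2])
for z in (0,60,120,128): print(z,pix("side",[495,-45.7,z]))
c=im[160:250,330:380].astype(int); m=((c[:,:,0]-c[:,:,2])>12)
n,lab,st,ce=cv2.connectedComponentsWithStats(m.astype(np.uint8)); i=1+st[1:,4].argmax()
for r in range(st[i][1],st[i][1]+st[i][3],3):
    k=np.where(lab[r]==i)[0]; print(r+160,k.min()+330,k.max()+330)
y=((c[:,:,2]-c[:,:,0])>40)&(c[:,:,1]-c[:,:,0]>20); print("brass",(np.argwhere(y).mean(0)+[160,330])[::-1],y.sum())
E
```

```text
[494.9610325  -45.65511581 179.59861157] [3.14112053e+00 9.79044419e-05 1.60629193e+00]
[{'position': [0.525, 0.5567], 'conf': 0.69}, {'position': [0.4342, 0.6167], 'conf': 0.49}]
0 [353.4 226.6]
60 [354.4 210.2]
120 [355.5 192.6]
128 [355.6 190.2]
199 349 349
202 348 363
205 348 363
208 348 362
211 348 362
214 347 362
217 347 361
220 347 361
223 347 361
226 347 361
229 349 359
brass [356.52173913 190.34782609] 23
```

Request:
carry_out --pt "0 0 -0.8 0" --pt "0 0 -0.6 0" --pt "0 0 -0.4 0" --pt "0 0 -0.2 0" --pt "0 0 -0.03 0"

```text
t: 23.6
eef_pos: [494.8, -45.6, 77.0]
tcp_rot: [-3.14, -0.0, 1.608]
ft_force: [0.3, -0.5, 0.6]
opening: 0.698
grip_force: 0.0
```

Request:
carry_out --pt "0 0 0 0" --pt "0 0 0 0" --pt "0 0 0 0" --pt "0 0 0 0" --pt "0 0 0 0" --fingers 1

```text
t: 24.1
eef_pos: [494.9, -45.7, 78.2]
tcp_rot: [3.141, 0.0, 1.609]
ft_force: [-2.0, 0.3, 5.8]
opening: 0.396
grip_force: 30.0
```

Request:
carry_out --pt "0 0 0 0" --pt "0 0 0.1 0" --pt "0 0 0.4 0" --pt "0 0 0.8 0" --pt "0 0 0.8 0"

```text
t: 24.6
eef_pos: [494.4, -45.5, 183.7]
tcp_rot: [-3.14, -0.0, 1.609]
ft_force: [1.0, -0.1, -3.5]
opening: 0.391
grip_force: 29.9
```

Request:
carry_out --pt "0 0 0.5 0" --pt "0 -0.5 0.24 0" --pt "0.14 -0.9 0 0" --pt "0.14 -0.9 0 0" --pt "0.14 -0.9 0 0"

```text
t: 25.1
eef_pos: [515.8, -207.1, 220.0]
tcp_rot: [3.141, 0.0, 1.61]
ft_force: [0.7, 0.9, -2.8]
opening: 0.393
grip_force: 29.9
```

Request:
carry_out --pt "0.14 -0.9 0 0" --pt "0.14 -0.9 0 0" --pt "0 -0.6 0 0" --pt "0 -0.26 0 0" --pt "0 0 0 0"

```text
t: 25.6
eef_pos: [529.5, -339.7, 219.1]
tcp_rot: [-3.141, -0.001, 1.608]
ft_force: [-0.3, 0.2, -2.1]
opening: 0.397
grip_force: 29.9
```

```bash
python3 - <<'E'
from h import *
s=env.state(); p=s["eef_pos"]; print(p,s["tcp_rot"],s["ft_force"])
for c in ("side","top"):
    im=env.read_camera(c)[:,:,::-1].copy(); cv2.imwrite(f"pics/b2{c}.png",im)
a=crop("side",330,80,110,110,3.5,im=cv2.imread("pics/b2side.png"));b=crop("top",370,160,110,110,3.5,im=cv2.imread("pics/b2top.png"))
cv2.imwrite("pics/b2.png",np.hstack([a,b]))
print(env.look_for("side","long_cell")[:2],pix("side",[p[0],p[1],p[2]-78+60]))
E
```

```text
[ 529.51661916 -339.73198255  219.13868066] [-3.14099031e+00 -5.61028387e-04  1.60752863e+00] [-0.26728186  0.24998436 -2.09717099]
[{'position': [0.293, 0.6375], 'conf': 0.7}] [411.2 108.6]
```

Request:
carry_out --pt "0 0 -0.7 0" --pt "0 0 -0.7 0" --pt "0 0 -0.6 0" --pt "0 0 -0.4 0" --pt "0 0 -0.16 0"

```text
t: 26.25
eef_pos: [529.6, -336.8, 90.1]
tcp_rot: [-3.14, -0.002, 1.611]
ft_force: [-0.2, -0.4, -3.1]
opening: 0.396
grip_force: 29.9
```

Request:
carry_out --pt "0 0 -0.04 0" --pt "0 0 -0.04 0" --pt "0 0 -0.02 0" --pt "0 0 0 0" --pt "0 0 0 0"

```text
t: 26.75
eef_pos: [530.2, -338.8, 87.3]
tcp_rot: [3.141, 0.001, 1.609]
ft_force: [0.2, -0.2, -2.9]
opening: 0.398
grip_force: 29.9
```

Request:
carry_out --pt "0 0 -0.03 0" --pt "0 0 -0.03 0" --pt "0 0 0 0" --pt "0 0 0 0" --pt "0 0 0 0"

```text
t: 27.25
eef_pos: [530.0, -338.7, 83.7]
tcp_rot: [3.142, 0.0, 1.609]
ft_force: [0.0, -0.7, -3.0]
opening: 0.394
grip_force: 29.9
```

Request:
carry_out --pt "0 0 -0.02 0" --pt "0 0 -0.01 0" --pt "0 0 0 0" --pt "0 0 0 0" --pt "0 0 0 0"

```text
t: 27.75
eef_pos: [530.1, -338.9, 83.2]
tcp_rot: [3.141, 0.001, 1.609]
ft_force: [-3.0, 1.8, 7.4]
opening: 0.399
grip_force: 30.0
```

Request:
carry_out --pt "0 0 0 0" --pt "0 0 0 0" --pt "0 0 0 0" --pt "0 0 0 0" --pt "0 0 0 0" --fingers -0.4

```text
t: 28.25
eef_pos: [530.0, -338.7, 82.1]
tcp_rot: [3.142, -0.0, 1.609]
ft_force: [-0.1, -0.9, -0.3]
opening: 0.691
grip_force: 0.0
```

Request:
carry_out --pt "0 0 0.2 0" --pt "0 0 0.6 0" --pt "0 0 0.9 0" --pt "0.3 0.5 0.5 0" --pt "0.3 0.9 0 0"

```text
t: 28.75
eef_pos: [561.4, -270.6, 196.9]
tcp_rot: [3.135, 0.004, 1.606]
ft_force: [0.8, -0.2, 0.8]
opening: 0.703
grip_force: 0.0
```

Request:
carry_out --pt "0.3 0.95 0 0" --pt "0.3 0.95 0 0" --pt "0.3 0.95 0 0" --pt "0.3 0.95 0 0" --pt "0.3 0.95 0 0"

```text
t: 29.25
eef_pos: [635.4, -29.1, 193.1]
tcp_rot: [3.141, 0.0, 1.609]
ft_force: [1.4, 0.2, 0.3]
opening: 0.703
grip_force: 0.0
```

```bash
python3 - <<'E'
from h import *
im=env.read_camera("top")[:,:,::-1].copy(); cv2.imwrite("pics/c1.png",im)
p=env.state()["eef_pos"]; print(p, env.look_for("top","long_cell")[:2],env.look_for("side","long_cell")[:2],pix("top",[529.8,-338.8,133]),pix("side",[529.8,-338.8,133]))
for c in ("top","side"):
    im=env.read_camera(c)[:,:,::-1].astype(int); u=pix(c,[529.8,-338.8,133]).astype(int); x,y=u-12; k=im[y:y+25,x:x+25]
    m=((k[:,:,2]-k[:,:,0])>35)&(k[:,:,1]-k[:,:,0]>15); print(c,m.sum(),(np.argwhere(m).mean(0)[::-1]+[x,y]) if m.any() else "")
print(env.look_for("top","fat_cell")[:2],env.look_for("side","fat_cell")[:2])
E
```

```text
[636.78419367 -22.79186653 193.06490871] [{'position': [0.55, 0.7006], 'conf': 0.66}] [{'position': [0.293, 0.6375], 'conf': 0.7}] [453.4 217.4] [407.9 129.6]
top 15 [452.53333333 217.86666667]
side 0 
[{'position': [0.5427, 0.7002], 'conf': 0.2}] [{'position': [0.5078, 0.4513], 'conf': 0.56}]
```

Request:
carry_out --pt "0.2 0.7 0 0" --pt "0.03 0.45 0 0" --pt "0 0 -0.6 0" --pt "0 0 -0.5 0" --pt "0 0 0 0"

```text
t: 30.1
eef_pos: [645.0, 25.1, 134.4]
tcp_rot: [-3.136, -0.0, 1.608]
ft_force: [-0.6, 0.5, 0.3]
opening: 0.697
grip_force: 0.0
```

```bash
python3 - <<'E'
from h import *
s=env.state(); print(s["eef_pos"],s["tcp_rot"]); t=cv2.imread("pics/top0.png")
L=lambda x,y:(225+x/4-.4,150+y/4-.4)
q=np.array([w("top",L(*p),112)[:2] for p in ((67,22),(143,37),(137,90),(57,77))],np.float32);print(q.tolist(),q.mean(0),cv2.minAreaRect(q))
for c,ps in (("top",(0,)),("side",(0,))):
    im=cv2.imread(f"pics/{c}0.png").astype(int)
    m=((im[:,:,2]-im[:,:,0])>45)&(im[:,:,1]-im[:,:,0]>45)
    n,lab,st,ce=cv2.connectedComponentsWithStats(m.astype(np.uint8))
    for i in range(1,n):
        if st[i][4]>5: print(c,st[i],ce[i].round(1),w(c,ce[i],118),w(c,ce[i],109))
E
```

```text
[644.95227466  25.06902293 134.39108002] [-3.13647891e+00 -4.03384522e-04  1.60765230e+00]
[[675.9000244140625, 201.3000030517578], [667.5999755859375, 152.3000030517578], [633.0999755859375, 154.60000610351562], [639.9000244140625, 206.0]] [654.125 178.55 ] ((654.5, 177.95001220703125), (51.909996032714844, 36.305450439453125), 82.4637222290039)
top [186 124  28  30 445] [199.5 138.8] [713.6 308.9 118. ] [715.7 311.2 109. ]
top [206 154  26  28 467] [218.4 167.8] [639.9 257.  118. ] [641.4 258.9 109. ]
top [242 161   3   3   8] [243.1 162.1] [656.6 195.  118. ] [658.3 196.4 109. ]
top [253 163   3   4   8] [253.8 164.6] [651.  167.7 118. ] [652.6 168.9 109. ]
top [306 166   6   6  29] [308.6 168.7] [644.7  27.6 118. ] [646.4  27.8 109. ]
top [225 211   3   5  11] [225.8 212.9] [525.4 232.2 118. ] [526.1 233.9 109. ]
side [287 184   7   5  29] [289.8 186. ] [638.5  36.3 118. ] [645.7  28.9 109. ]
side [245 209   7   7  28] [248.3 211.8] [652.7 167.5 118. ] [660.  161.5 109. ]
side [235 215   6   6  21] [237.6 217.4] [658.6 196.6 118. ] [666. 191. 109.]
side [165 231  31  42 912] [180.9 250.9] [679.1 346.8 118. ] [686.7 342.8 109. ]
side [208 230  25  48 707] [221.  252.5] [607.6 294.8 118. ] [614.5 290.2 109. ]
side [263 276   6   6  29] [265.6 278.4] [483.  284.7 118. ] [488.5 280.1 109. ]
```

Request:
carry_out --pt "0.02 0.06 -0.4 0" --pt "0 0 -0.5 0" --pt "0 0 -0.3 0" --pt "0 0 -0.13 0" --pt "0 0 0 0"

```text
t: 30.6
eef_pos: [647.6, 28.8, 70.7]
tcp_rot: [-3.141, -0.0, 1.609]
ft_force: [-0.8, 0.0, 0.2]
opening: 0.699
grip_force: 0.0
```

Request:
carry_out --pt "0 0 0 0" --pt "0 0 0 0" --pt "0 0 0 0" --pt "0 0 0 0" --pt "0 0 0 0" --fingers 1

```text
t: 31.1
eef_pos: [647.6, 29.4, 71.3]
tcp_rot: [3.141, 0.0, 1.609]
ft_force: [-3.0, -0.4, 5.5]
opening: 0.477
grip_force: 30.0
```

Request:
carry_out --pt "0 0 0.2 0" --pt "0 0 0.8 0" --pt "0 0 0.95 0" --pt "-0.2 -0.4 0.75 0" --pt "-0.35 -0.85 0.18 0"

```text
t: 31.6
eef_pos: [621.4, -31.8, 219.2]
tcp_rot: [3.135, 0.001, 1.613]
ft_force: [1.5, -1.9, -5.5]
opening: 0.481
grip_force: 29.9
```

Request:
carry_out --pt "-0.36 -0.9 0 0" --pt "-0.36 -0.9 0 0" --pt "-0.36 -0.9 0 0" --pt "-0.36 -0.9 0 0" --pt "-0.3 -0.6 0 0"

```text
t: 32.1
eef_pos: [531.5, -245.6, 214.7]
tcp_rot: [-3.141, 0.0, 1.608]
ft_force: [0.8, 0.2, -4.7]
opening: 0.48
grip_force: 29.9
```

Request:
carry_out --pt "-0.1 -0.4 0 0" --pt "0 -0.13 0 0" --pt "0 0 0 0" --pt "0 0 0 0" --pt "0 0 0 0"

```text
t: 32.6
eef_pos: [528.3, -268.5, 214.6]
tcp_rot: [-3.142, -0.0, 1.611]
ft_force: [0.4, -0.2, -4.5]
opening: 0.478
grip_force: 29.9
```

```bash
python3 - <<'E'
from h import *
s=env.state(); p=np.array(s["eef_pos"]); print(p,s["tcp_rot"],s["ft_force"])
env.read_camera("side"); print(env.look_for("side","fat_cell")[:2],pix("side",[p[0],p[1]-1,p[2]-71+40]))
E
```

```text
[ 528.33755271 -268.50567821  214.63465418] [-3.14152168e+00 -3.43631326e-04  1.61064272e+00] [ 0.35363808 -0.17484765 -4.51649197]
[{'position': [0.3068, 0.6175], 'conf': 0.56}] [396.6 125.7]
```

Request:
carry_out --pt "-0.02 -0.03 -0.7 0" --pt "0 0 -0.7 0" --pt "0 0 -0.6 0" --pt "0 0 -0.4 0" --pt "0 0 -0.2 0"

```text
t: 33.2
eef_pos: [526.7, -270.3, 82.9]
tcp_rot: [-3.14, -0.001, 1.61]
ft_force: [-0.3, 0.0, -4.2]
opening: 0.486
grip_force: 29.9
```

Request:
carry_out --pt "0 0 -0.04 0" --pt "0 0 -0.04 0" --pt "0 0 -0.02 0" --pt "0 0 0 0" --pt "0 0 0 0"

```text
t: 33.7
eef_pos: [527.2, -271.3, 80.3]
tcp_rot: [3.141, 0.001, 1.609]
ft_force: [-1.1, 0.3, -5.4]
opening: 0.48
grip_force: 29.9
```

Request:
carry_out --pt "0 0 -0.03 0" --pt "0 0 -0.02 0" --pt "0 0 0 0" --pt "0 0 0 0" --pt "0 0 0 0"

```text
t: 34.2
eef_pos: [527.0, -271.2, 77.2]
tcp_rot: [3.141, 0.0, 1.609]
ft_force: [-0.6, 0.5, -4.4]
opening: 0.481
grip_force: 29.9
```

Request:
carry_out --pt "0 0 -0.02 0" --pt "0 0 -0.02 0" --pt "0 0 0 0" --pt "0 0 0 0" --pt "0 0 0 0"

```text
t: 34.7
eef_pos: [527.1, -271.3, 76.3]
tcp_rot: [3.141, 0.001, 1.609]
ft_force: [-3.8, 1.0, 7.9]
opening: 0.482
grip_force: 30.0
```

Request:
carry_out --pt "0 0 0 0" --pt "0 0 0 0" --pt "0 0 0 0" --pt "0 0 0 0" --pt "0 0 0 0" --fingers -0.4

```text
t: 35.2
eef_pos: [527.0, -271.2, 75.1]
tcp_rot: [3.141, 0.0, 1.609]
ft_force: [0.1, -0.2, 0.0]
opening: 0.697
grip_force: 0.0
```

Request:
carry_out --pt "0 0 0.2 0" --pt "0 0 0.6 0" --pt "0 0 0.9 0" --pt "0.1 0.5 0.6 0" --pt "0.25 0.9 0.2 -0.5"

```text
t: 35.7
eef_pos: [545.2, -202.7, 204.2]
tcp_rot: [3.137, 0.003, 1.553]
ft_force: [1.0, 0.8, 0.0]
opening: 0.703
grip_force: 0.0
```

Request:
carry_out --pt "0.25 0.95 0 -0.5" --pt "0.25 0.95 0 -0.5" --pt "0.25 0.95 0 -0.5" --pt "0.25 0.95 0 -0.28" --pt "0.25 0.95 0 0"

```text
t: 36.2
eef_pos: [607.2, 38.4, 201.1]
tcp_rot: [3.141, -0.0, 1.37]
ft_force: [-0.1, -0.1, -0.6]
opening: 0.697
grip_force: 0.0
```

Request:
carry_out --pt "0.25 0.95 0 0" --pt "0.25 0.9 0 0" --pt "0.25 0.6 0 0" --pt "0.25 0.3 0 0" --pt "0.2 0.1 0 0"

```text
t: 36.7
eef_pos: [667.2, 181.1, 200.8]
tcp_rot: [3.141, -0.0, 1.373]
ft_force: [-0.8, 0.3, -0.3]
opening: 0.696
grip_force: 0.0
```

```bash
python3 - <<'E'
from h import *
s=env.state(); print(s["eef_pos"],s["tcp_rot"])
P=[526.5,-272,109]; u=pix("top",P); im=env.read_camera("top")[:,:,::-1].astype(int); print(u,pix("top",[529.8,-338.8,133]))
m=((im[:,:,2]-im[:,:,0])>35)&(im[:,:,1]-im[:,:,0]>15); n,lab,st,ce=cv2.connectedComponentsWithStats(m.astype(np.uint8))
print([(ce[i].round(1).tolist(),int(st[i][4])) for i in range(1,n) if st[i][4]>6])
E
```

```text
[667.23677965 181.06430462 200.77852776] [ 3.14114035e+00 -3.00925231e-04  1.37285268e+00]
[424.6 218.6] [453.4 217.4]
[([215.4, 262.0], 26185), ([425.0, 218.7], 34), ([452.5, 217.9], 15), ([104.2, 355.9], 8250), ([311.7, 380.6], 708), ([275.8, 391.6], 17)]
```

Request:
carry_out --pt "-0.25 0.01 0 0" --pt "0 0 -0.4 0" --pt "0 0 -0.6 0" --pt "0 0 -0.3 0" --pt "0 0 0 0"

```text
t: 37.25
eef_pos: [653.5, 178.9, 133.5]
tcp_rot: [-3.138, 0.001, 1.37]
ft_force: [-0.3, 0.1, 0.4]
opening: 0.702
grip_force: 0.0
```

Request:
carry_out --pt "0 0 -0.4 0" --pt "0 0 -0.4 0" --pt "0 0 -0.3 0" --pt "0 0 -0.12 0" --pt "0 0 0 0"

```text
t: 37.75
eef_pos: [654.5, 179.3, 74.1]
tcp_rot: [-3.141, 0.0, 1.371]
ft_force: [-0.2, -0.6, -0.0]
opening: 0.7
grip_force: 0.0
```

Request:
carry_out --pt "0 0 0 0" --pt "0 0 0 0" --pt "0 0 0 0" --pt "0 0 0 0" --pt "0 0 0 0" --fingers 1

```text
t: 38.25
eef_pos: [654.5, 179.4, 74.4]
tcp_rot: [3.141, -0.0, 1.371]
ft_force: [-0.1, 0.8, 0.3]
opening: 0.336
grip_force: 0.0
```

Request:
carry_out --pt "0 0 0 0" --pt "0 0 0 0" --pt "0 0 0 0" --pt "0 0 0 0" --pt "0 0 0 0"

```text
t: 38.75
eef_pos: [654.5, 179.3, 74.3]
tcp_rot: [3.141, -0.0, 1.371]
ft_force: [-1.1, -1.0, 3.6]
opening: 0.316
grip_force: 29.7
```

Request:
carry_out --pt "0 0 0.2 0" --pt "0 0 0.8 0" --pt "0 0 0.95 0" --pt "-0.1 -0.4 0.75 0" --pt "-0.35 -0.85 0.18 0.5"

```text
t: 39.25
eef_pos: [633.7, 118.3, 222.7]
tcp_rot: [3.135, -0.002, 1.426]
ft_force: [0.7, -1.8, -2.6]
opening: 0.316
grip_force: 29.7
```

Request:
carry_out --pt "-0.35 -0.9 0 0.5" --pt "-0.35 -0.9 0 0.5" --pt "-0.35 -0.9 0 0.5" --pt "-0.35 -0.9 0 0.26" --pt "-0.35 -0.9 0 0"

```text
t: 39.75
eef_pos: [543.3, -109.6, 218.4]
tcp_rot: [-3.141, -0.0, 1.608]
ft_force: [0.8, -0.7, -3.3]
opening: 0.316
grip_force: 29.7
```

Request:
carry_out --pt "-0.3 -0.9 0 0" --pt "-0.1 -0.6 0 0" --pt "0 -0.34 0 0" --pt "0 -0.1 0 0" --pt "0 0 0 0"

```text
t: 40.25
eef_pos: [524.7, -204.9, 218.0]
tcp_rot: [-3.141, -0.0, 1.607]
ft_force: [0.6, 0.4, -3.2]
opening: 0.314
grip_force: 29.7
```

```bash
python3 - <<'E'
from h import *
s=env.state(); p=np.array(s["eef_pos"]); print(p,s["tcp_rot"],s["ft_force"])
a=crop("side",330,80,100,120,4,"d1"); o=np.array([330,80])
# predicted corners of the cell's bottom
R=lambda a:np.array([[np.cos(a),-np.sin(a)],[np.sin(a),np.cos(a)]])
for dx,dy in((15,24),(15,-24),(-15,-24),(-15,24)):
    q=R(0.037)@[dx,dy+2.4]; print("bottom",4*(pix("side",[p[0]+q[0],p[1]+q[1],p[2]-74.3])-o))
for b in((60,100),(-60,100),(-60,36),(60,36)):
    q=R(0.037)@b; print("bay0",4*(pix("side",[527.2+q[0],-270.5+q[1],125])-o))
E
```

```text
[ 524.66559763 -204.89825802  218.01815459] [-3.14137496e+00 -4.35430043e-04  1.60688302e+00] [ 0.64217755  0.37434082 -3.24602909]
bottom [170.  290.4]
bottom [209.2 255.2]
bottom [247.6 271.6]
bottom [209.2 307.6]
bay0 [104.4 294. ]
bay0 [259.6 362.8]
bay0 [310.  313.2]
bay0 [157.2 248.4]
```

View pics/d1.png

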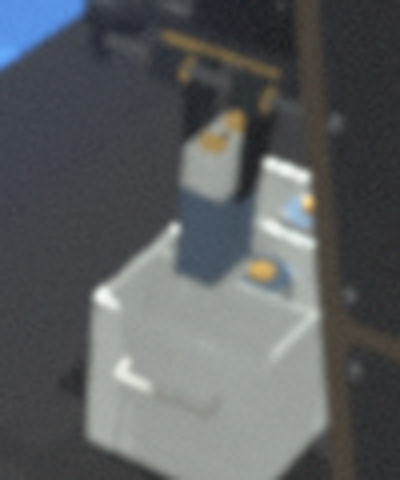

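The picture shows the flat cell above bay0, its foot corners near (175,285) and (209,300) and inside the rim corners at (104,294) and (310,313). The fat and long cells' brass terminals show upright in the other bays. I'll lower it.

Request:
carry_out --pt "0 0 -0.4 0" --pt "0 0 -0.4 0" --pt "0 0 -0.3 0" --pt "0 0 -0.2 0" --pt "0 0 -0.1 0"

```text
t: 40.8
eef_pos: [524.6, -204.0, 147.4]
tcp_rot: [-3.141, -0.001, 1.609]
ft_force: [0.6, -0.0, -3.2]
opening: 0.316
grip_force: 29.7
```

Request:
carry_out --pt "0 0 -0.4 0" --pt "0 0 -0.4 0" --pt "0 0 -0.3 0" --pt "0 0 -0.12 0" --pt "0 0 -0.04 0"

```text
t: 41.3
eef_pos: [524.7, -204.9, 85.1]
tcp_rot: [-3.142, -0.0, 1.608]
ft_force: [-0.2, -0.2, -3.0]
opening: 0.315
grip_force: 29.7
```

Request:
carry_out --pt "0 0 -0.03 0" --pt "0 0 -0.03 0" --pt "0 0 0 0" --pt "0 0 0 0" --pt "0 0 0 0"

```text
t: 41.8
eef_pos: [524.6, -205.2, 82.4]
tcp_rot: [3.141, 0.0, 1.607]
ft_force: [0.3, 0.7, -3.6]
opening: 0.319
grip_force: 29.7
```

Request:
carry_out --pt "0 0 -0.03 0" --pt "0 0 -0.02 0" --pt "0 0 0 0" --pt "0 0 0 0" --pt "0 0 0 0"

```text
t: 42.3
eef_pos: [524.5, -205.2, 79.6]
tcp_rot: [3.142, -0.0, 1.607]
ft_force: [0.1, -1.0, -2.9]
opening: 0.316
grip_force: 29.7
```

Request:
carry_out --pt "0 0 -0.02 0" --pt "0 0 0 0" --pt "0 0 0 0" --pt "0 0 0 0" --pt "0 0 0 0"

```text
t: 42.8
eef_pos: [524.6, -205.3, 79.3]
tcp_rot: [3.141, 0.0, 1.607]
ft_force: [-1.8, 0.0, 5.0]
opening: 0.321
grip_force: 29.7
```

On the floor of its bay. Release, retreat and check.

Request:
carry_out --pt "0 0 0 0" --pt "0 0 0 0" --pt "0 0 0 0" --pt "0 0 0 0" --pt "0 0 0 0" --fingers -0.2

```text
t: 43.3
eef_pos: [524.5, -205.2, 78.6]
tcp_rot: [3.141, -0.0, 1.607]
ft_force: [-1.0, 1.3, 0.5]
opening: 0.596
grip_force: 0.0
```

Request:
carry_out --pt "0 0 0.2 0" --pt "0 0 0.6 0" --pt "0 0 0.9 0" --pt "0 0.5 0.6 0" --pt "0 0.9 0.2 0"

```text
t: 43.8
eef_pos: [525.6, -136.4, 207.5]
tcp_rot: [3.136, 0.002, 1.604]
ft_force: [0.5, 0.3, -0.5]
opening: 0.602
grip_force: 0.0
```

Request:
carry_out --pt "0 0.9 0 0" --pt "0 0.9 0 0" --pt "0 0.6 0 0" --pt "0 0.2 0 0" --pt "0 0 0 0"

```text
t: 44.3
eef_pos: [524.6, -4.4, 204.2]
tcp_rot: [3.141, 0.0, 1.609]
ft_force: [0.5, 0.3, -0.2]
opening: 0.602
grip_force: 0.0
```

```bash
python3 - <<'E'
from h import *
s=env.state(); print(s["eef_pos"],s["t"])
im=env.read_camera("top")[:,:,::-1].astype(int)
m=((im[:,:,2]-im[:,:,0])>35)&(im[:,:,1]-im[:,:,0]>15); n,lab,st,ce=cv2.connectedComponentsWithStats(m.astype(np.uint8))
print([(ce[i].round(1).tolist(),int(st[i][4])) for i in range(1,n) if 4<st[i][4]<60])
for d in (14,-14): print("flat pred",pix("top",[524.6-.037*(2.4+d),-205.3+2.4+d,123]))
print("fat",pix("top",[526.5,-272,109+5]),"long",pix("top",[529.8,-338.8,133]))
for l in ("multimeter","tape","driver","flat_cell"):
    print(l,[(round(d["conf"],2),round(d["position"][1]*640),round(d["position"][0]*400)) for d in env.look_for("top",l)[:3]])
E
```

```text
[524.55648728  -4.37011522 204.24582044] 44.3
[([392.5, 218.5], 8), ([403.8, 218.5], 10), ([425.0, 218.7], 34), ([452.5, 217.9], 15), ([348.6, 391.8], 5), ([305.1, 398.1], 7), ([309.8, 398.2], 5)]
flat pred [392.9 218.2]
flat pred [404.  218.1]
fat [425.  218.5] long [453.4 217.4]
multimeter [(0.83, 260, 124)]
tape [(0.7, 362, 126)]
driver [(0.76, 399, 282), (0.22, 449, 219)]
flat_cell [(0.78, 218, 170), (0.67, 395, 217), (0.61, 198, 138)]
```

```bash
python3 - <<'E'
from h import *
n=env.read_camera("top")[:,:,::-1]
for im in (cv2.imread("pics/top0.png"),n):
    m=(im[105:165,325:385].min(2)>130).astype(np.uint8); print(cv2.boundingRect(m),m.sum())
    b=(im[100:150,225:295].min(2)>150).astype(np.uint8); print("meter",cv2.boundingRect(b),b.sum())
E
```

```text
(12, 12, 37, 37) 642
meter (7, 12, 50, 25) 706
(12, 12, 37, 37) 643
meter (7, 12, 50, 25) 706
```

Nothing else has moved, and all three terminals sit where predicted for upright cells. Handing in.

```bash
python3 -c "
from cell import env
print(env.job_done())"
```

```text
the job is handed in; nothing more can be done
None
```

All three cells stand terminals up on the bay floors (flat in bay0, fat in bay1, long in bay2 after I stood it on the bench, let go and regripped it), with the tape and multimeter measured unmoved and the screwdriver still where it was first detected; I handed the job in at about 44 s, and no verdict came back.

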